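Start the window-corner press from its button boxes

ROBOT

A 6-joint arm with a two-finger parallel gripper is mounted at the origin on the work surface. World frame = base frame: x ahead of the robot, y to its left, z up, the work surface at z = 0. Lengths are in m, angles in rad, forces in N, time in s.
With the tool pointing down it reaches from about 0.325 to 0.875 m from the base axis. Payload 4.4 kg.
Tool frame: the origin (TCP) lies midway between the tips of the shut fingers; the grasp point (between the pads) lies 19 mm behind it (bot.grip_depth is the z of the grasp point in the tool frame, in m); z points along the fingers, y is the line along which they close (so a half turn about z gives the same grasp; the last joint's range is limited). The gripper opens to 85 mm and grips with 20 to 120 N. Pads are 22 mm wide; open, the fingers measure 114 mm over their backs; the gripper's body (76 mm by 85 mm) begins 54 mm behind the grasp point. The pads swing forward as they close: fully open they stand 13 mm farther back than shut.
Start: joints at [1.155, 0.207, 1.542, -0, 1.393, -0.15], TCP at [0.151, 0.555, 0.231] pointing down, gripper open.
Joint ranges: [-2.73, 2.73], [-0.86, 2.22], [0.23, 2.46], [-1.11, 4.25], [0.08, 2.63], [-2.82, 2.82]. Speed limits (rad/s): [2.79, 2.79, 3.14, 3.14, 3.14, 3.14].

INTERFACE

Orientations are given as a rotation vector (axis times angle).
In Python, from station import bot gives the robot as it stands.
- The arm moves only by the tool play_rows, never from a script. Its argument "rows" is one flat list of numbers, 4 for each row, row after row: the shift along the tool's x, y, z in mm, then the turn about the tool's z in rad. In form: [tx, ty, tz, roll, tx, ty, tz, roll, ...]. A call has 1 to 10 rows; each row shifts and turns the commanded pose from where the row before left it, along the tool's axes as they then stand; what a row does not reach is not made up. A row lasts 1/8 s, in which the tool goes at most 62.5 mm and 10.7 degrees, less where a joint would pass 70% of its speed; a pose out of reach is approached as far as the arm can. A call with a gripper value outside its range is refused whole. "jaw" is the opening, from -1 (shut) to 1 (fully open), set as the call begins (left out, the last holds). The fingers move at their own pace and stop on an object; the grip force is fixed at half the most. Time passes only in rows, so rows that do not move let the fingers close. It gives the time, the measured TCP pose, the force, the opening and the grip force at its end, in the units of the state.
- bot.get_obs(): the state, without advancing time (a new reading comes with each control period).
- bot.snapshot(name): name is "side" or "top" or "wrist"; returns the picture (420x560x3 uint8, red, green, blue); there is no depth.
- bot.calibration(name): a dict with "camera_matrix" (3x3 intrinsics, pixels), "distortion" ([k1, k2, p1, p2, k3] as OpenCV has them; the pictures are not rectified), "rvec" (rotation vector, rad) and "tvec" (3), from world to camera coordinates, as OpenCV has them. Camera axes: x right, y down, z forward; pixel columns grow to the right and rows downward; lengths in m; the calibration is good to about 2 mm. A picture is of the moment at which its call begins: read the wrist's pose just before it. calibration takes no time and is no camera call; for the wrist camera it gives the pose at the moment of the call.
- bot.sign_off(): hands the job in; it is judged then, once.
The state is a dict: "clock": time; "q": joint angles; "qd": joint speeds; "tau": joint torques, N m; "ee_pos": TCP position; "tool_rot": TCP orientation; "force": force on the tool from outside, world axes, zero at the start; "wrist_torque": the same for the moment, N m; "gripper_width": finger opening in m; "grip_force": force on a finger pad.
Only numpy, scipy, OpenCV 4.12 (cv2) and the standard library are available. Lean on these libraries where they do the work, as an engineer would, in place of code of your own. Each camera call takes 0.05 s, during which the arm holds its last target. There are 200 camera calls.

TASK

Start the corner press with the fingertips, in this order: tip the rocker of the power box on by pressing down the half that stands up (it has a metal line across its end), push the wide clamp key fully home, then press the big mushroom button fully down and finish while still holding it down. Only press the controls: do not lift, tip or shove the boxes, do not press the small release stud next to the clamp key, and leave the other things on the bench where they are.

Things in the scene. Friction and masses are not known exactly. Their poses are not given: they have to be found in the camera images.
- power_box: Loose grey button box, 96 (its x) x 68 (y) x 50 mm high, about 0.8 kg, on a rubber foot, with one long black rocker across its top, rocking along the box's x. Origin: centre of the underside; z up. It may stand at any yaw within 1.5 rad either way.
- rocker (a joint): Tilt of the rocker, rad: 0 = off (half on the box's +x side stands up), 0.4 = on (that half fully down). Starts between 0 and 0.05. It has friction (about 3 N pressed 20 mm from the pivot moves it), no spring, and stays where left. Pivot along the box's y, 59 mm above the box's underside, over its centre. The plate is 60 long x 34 wide x 10 mm thick, with a thin metal line across the end of the half that stands up when off.
- rocker_raised (a point): Point on the rocker's upper face, in the middle of the half to be pressed, 20 mm from the pivot towards the box's +x; about 68 mm above the table when off, 60 mm when on. Moves with the rocker; its axes are the rocker's.
- clamp_box: Loose grey button box, 124 (its x) x 68 (y) x 50 mm high, about 0.8 kg, on a rubber foot, with a wide rectangular black key towards its -x end and a small round release stud towards its +x end. Origin: centre of the underside; z up. Yaw within 1.5 rad either way.
- clamp_key (a joint): How far the clamp key is pressed, m: 0 = up, 0.008 = fully home. Starts between 0 and 0.001. About 3 N of friction, no spring: it stays down where left.
- clamp_key_top (a point): Centre of the clamp key's flat upper face, 42 (box x) x 52 (box y) mm, 30 mm from the box centre towards -x, 64 mm above the table when up. Moves with the key.
- release_stud (a joint): How far the small release stud is pressed, m: 0 = up, 0.006 = down; sprung. Not to be pressed.
- release_stud_top (a point): Centre of the top of the release stud, a 16 mm round stub 9 mm proud of the box, 43 mm from the box centre towards +x (73 mm from the middle of the clamp key).
- cycle_box: Loose grey button box, 84 (its x) x 68 (y) x 50 mm high, about 0.8 kg, on a rubber foot, with one large black mushroom button in a steel collar at the middle of its top. Origin: centre of the underside; z up. Yaw within 1.5 rad either way.
- cycle_button (a joint): How far the mushroom button is pressed, m: 0 = up, 0.008 = fully down. Sprung: 2 N to start it, 6 N fully down; it comes up when let go.
- cycle_button_top (a point): Centre of the top of the mushroom button, 46 mm across, 76 mm above the table when up. Moves with the button.
- tub: Small screw jar, 44 mm across, 60 mm high, between two boxes. Loose bystander; leave it alone. Origin: centre of its underside.
- cleat_a: Aluminium L-shaped corner cleat, 42 x 42 x 22 mm high, between two boxes. Loose bystander; leave it alone. Origin: centre of its underside.
- cleat_b: A second such corner cleat, farther from the robot. Loose bystander; leave it alone. Origin: centre of its underside.
- offcut: Offcut of white hollow window profile, 50 x 120 x 40 mm high, beyond the boxes in front of the press. Loose bystander; leave it alone. Origin: centre of its underside.
- screwdriver: Screwdriver lying on the table on the right, beyond the boxes. Loose bystander; leave it alone. Origin: under its middle.
- tape: Grey tape measure standing on edge, 75 x 34 x 62 mm high, on the left, beyond the boxes. Loose bystander; leave it alone. Origin: centre of its underside.
- packer: Flat grey glazing packer, 30 x 70 x 10 mm high, lying between the robot and the boxes. Loose bystander; leave it alone. Origin: centre of its underside.
Mind the look-alikes: they are no part of the job. Leave any brown, pink or turquoise look-alike of the power_box alone.

How it is judged:
On the way, in this order (a step that is already met when the one before it is completed fails the run):
1. the rocker is tipped on (value of joint rocker above 0.35 rad), for 0.1 s.
2. the clamp key is pressed home (value of joint clamp_key above 0.0065 m), for 0.1 s.
3. the mushroom button is held down by the fingers (value of joint cycle_button above 0.006 m and contact force between the fingers and cycle_box above 1.5 N), for 0.3 s.
At the end, for the whole second after the job is handed in: Rocker on (over 0.35 rad), clamp key home (over 6.5 mm of 8), and the mushroom button held down by the fingers (over 6 mm of 8, over 1.5 N), with the boxes upright and at rest within 30 mm of their starts and the bystanders within 30 mm of theirs (all of step 3 and value of joint rocker above 0.35 rad and value of joint clamp_key above 0.0065 m and value of joint release_stud below 0.002 m and distance of each of power_box, clamp_box, cycle_box, tub, cleat_a, cleat_b, offcut, screwdriver, tape, packer from where it was at the start of the episode below 0.03 m and angle between each of power_box, clamp_box, cycle_box's own z axis and vertical below 0.1 rad and linear speed of each of power_box, clamp_box, cycle_box below 0.02 m/s); the arm keeps its last pose, push and grip.
It fails at once if the clamp key is pressed before the rocker is on (value of joint clamp_key above 0.004 m and value of joint rocker below 0.3 rad).
It fails at once if the mushroom button is pressed before the clamp key is home (value of joint cycle_button above 0.004 m and value of joint clamp_key below 0.006 m).
It fails at once if the release stud is pressed (value of joint release_stud above 0.003 m).
It fails at once if a button box is lifted, tipped or shoved more than 30 mm (height (world z) of any of power_box, clamp_box, cycle_box above 0.012 m or angle between any of power_box, clamp_box, cycle_box's own z axis and vertical above 0.2 rad or distance of any of power_box, clamp_box, cycle_box from where it was at the start of the episode above 0.03 m).
It fails at once if a bystander is moved more than 30 mm (distance of any of tub, cleat_a, cleat_b, offcut, screwdriver, tape, packer from where it was at the start of the episode above 0.03 m).
It also fails if it takes over 51 s, if anything falls off the work surface, if the arm or the gripper's body presses on something with over 40 N, if the wrist force passes 120 N, or if a joint passes its speed limit or range.

## Working session

There is one attempt and no reset: what is moved stays moved. The work goes in short steps, Python scripts to look and compute and a tool call to move; the robot and the scene stay as the last step left them, time stands still between calls to the robot, and variables do not carry over. Pictures are saved under pics/ and viewed, at most 10 in all, crops included, and the job is handed in when it is done.

Besides the shell and the picture viewer there is one more tool, called after "Request:" as name(argument=value, ...) on one line, values as JSON. play_rows: Moves the arm, as the interface text tells. Its arguments: {"type":"object","properties":{"rows":{"type":"array"},"jaw":{"type":"number"}},"required":["rows"]}

```bash
mkdir -p pics; python3 - <<'E'
from station import bot
import cv2,json,numpy as np
for n in("top","side"):
    im=bot.snapshot(n); cv2.imwrite(f"pics/{n}0.png",im[:,:,::-1])
    c=bot.calibration(n); R=cv2.Rodrigues(np.array(c["rvec"]))[0]
    print(n,np.round(-R.T@np.array(c["tvec"]),3),np.round(R,2).tolist(),np.round(c["camera_matrix"],0).tolist())
o=bot.get_obs();print(o["clock"],o["ee_pos"],o["tool_rot"],o["gripper_width"])
E
```

```text
top [ 0.341 -0.072  1.475] [[0.02, -1.0, -0.01], [-0.99, -0.02, -0.14], [0.14, 0.02, -0.99]] [[522.0, 0.0, 274.0], [0.0, 522.0, 211.0], [0.0, 0.0, 1.0]]
side [0.393 0.684 0.857] [[-0.98, -0.2, 0.02], [-0.15, 0.69, -0.7], [0.13, -0.69, -0.71]] [[461.0, 0.0, 283.0], [0.0, 461.0, 200.0], [0.0, 0.0, 1.0]]
0.1 [0.15074601 0.55416897 0.2302159 ] [-0.41620329 -3.11329311  0.00317837] 0.08528377290823994
```

View pics/top0.png

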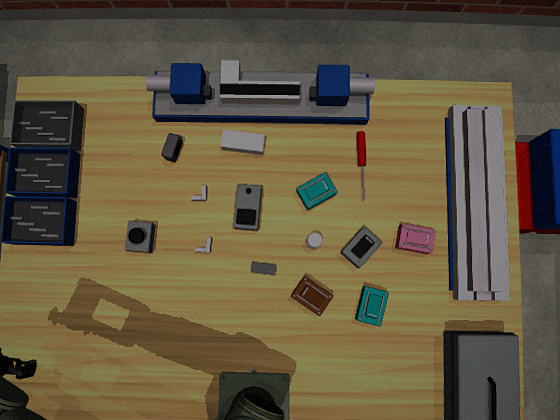

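View pics/side0.png

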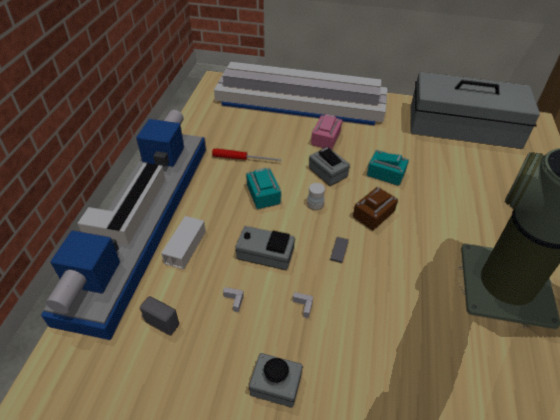

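The candidates for the power box in the top view are grey (361,246), teal (316,190), teal (372,305), brown (312,295) and pink (416,238). The grey one with a black rocker is the match. The clamp box is at (248,206), with its key at (247,217) and its stud at (249,190). The cycle box is at (140,236). I'll check the choice in one close crop and measure.

```bash
cat > h.py <<'E'
from station import bot
import cv2,numpy as np
def ray(c,uv):
    R=cv2.Rodrigues(np.array(c["rvec"],float))[0]; t=np.array(c["tvec"],float)
    p=cv2.undistortPoints(np.array(uv,float).reshape(-1,1,2),np.array(c["camera_matrix"]),np.array(c["distortion"])).reshape(-1,2)
    d=np.c_[p,np.ones(len(p))]@R
    return -R.T@t,d
def plane(c,uv,z):
    o,d=ray(c,uv); return o+d*((z-o[2])/d[:,2])[:,None]
def black(im,box,th=45):
    x0,y0,x1,y1=box
    m=np.uint8(im[y0:y1,x0:x1].max(2)<th)*255
    cs=cv2.findContours(m,cv2.RETR_EXTERNAL,cv2.CHAIN_APPROX_NONE)[0]
    return [(cv2.contourArea(k),k.reshape(-1,2)+[x0,y0]) for k in sorted(cs,key=cv2.contourArea,reverse=True)[:2]]
def cen(k):
    m=cv2.moments(k.astype(np.int32)); return m["m10"]/m["m00"],m["m01"]/m["m00"]
E
python3 - <<'E'
from h import *
t=cv2.imread("pics/top0.png");s=cv2.imread("pics/side0.png")
f=lambda i,x,y:cv2.resize(i[y-30:y+30,x-40:x+40],None,fx=5,fy=5,interpolation=cv2.INTER_CUBIC)
cv2.imwrite("pics/crop1.png",np.vstack([np.hstack([f(t,361,246),f(s,328,165)])]))
ct=bot.calibration("top");cs=bot.calibration("side")
for n,bt,bs,z in(("rocker",(340,225,384,268),(308,145,350,183),.064),("key",(232,204,262,232),(262,228,295,255),.064),("stud",(240,182,258,198),(240,228,258,245),.059),("mush",(125,222,152,250),(260,355,292,385),.076)):
    for c,i,b in((ct,t,bt),(cs,s,bs)):
        for a,k in black(i,b)[:1]:
            w=plane(c,k,z)[:,:2].astype(np.float32)
            print(n,a,np.round(cen(k),1),np.round(plane(c,[cen(k)],z)[0],3),[np.round(v,3) for v in cv2.minAreaRect(w)])
E
```

```text
rocker 260.5 [362.3 246.1] [ 0.443 -0.288  0.064] [array([ 0.443, -0.288]), array([0.035, 0.062]), np.float64(47.586)]
rocker 178.5 [329.6 156.9] [ 0.443 -0.275  0.064] [array([ 0.444, -0.275]), array([0.036, 0.065]), np.float64(41.054)]
key 263.5 [245.7 216.4] [0.518 0.029 0.064] [array([0.518, 0.029]), array([0.053, 0.043]), np.float64(86.573)]
key 325.0 [277.6 241.9] [0.519 0.042 0.064] [array([0.519, 0.041]), array([0.056, 0.041]), np.float64(86.564)]
stud 18.0 [248.2 190.4] [0.591 0.025 0.059] [array([0.591, 0.025]), array([0.015, 0.012]), np.float64(27.697)]
stud 23.5 [246.5 235.5] [0.592 0.034 0.059] [array([0.593, 0.034]), array([0.011, 0.015]), np.float64(14.259)]
mush 196.5 [136.3 235.4] [0.46  0.324 0.076] [array([0.459, 0.324]), array([0.041, 0.047]), np.float64(1.207)]
mush 452.5 [275.8 370. ] [0.461 0.336 0.076] [array([0.461, 0.335]), array([0.042, 0.044]), np.float64(11.822)]
```

View pics/crop1.png

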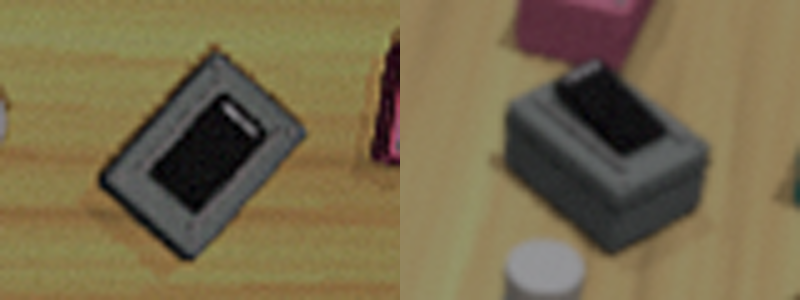

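The grey box with the black rocker is confirmed. Its metal line is at about (369,239) in the top view, so box +x points to world (+x,−y), a yaw of about −0.75. The two fixed cameras disagree by about 12 mm in y, so I'll use the wrist camera to settle it, going over the cycle box first.

Request:
play_rows(rows=[-43, -21, 0, 0, -43, -21, 0, 0, -43, -21, 0, 0, -43, -21, 0, 0, -43, -21, 0, 0, -43, -21, 0, 0, -43, -21, 0, 0, -43, -21, 0, 0, 0, 0, 0, 0, 0, 0, 0, 0], jaw=-1)

```text
clock: 1.35
ee_pos: [0.4382, 0.3023, 0.2307]
tool_rot: [-0.417, -3.112, 0.0]
force: [-0.2, 1.1, -1.3]
gripper_width: 0.0002
grip_force: 0.0
```

```bash
python3 - <<'E'
from h import *
o=bot.get_obs();print(o["clock"],o["ee_pos"],o["tool_rot"],o["gripper_width"],o["force"])
c=bot.calibration("wrist");im=bot.snapshot("wrist");cv2.imwrite("pics/w1.png",im[:,:,::-1])
R=cv2.Rodrigues(np.array(c["rvec"]))[0];print(-R.T@c["tvec"],R.round(2).tolist())
for a,k in black(im,(0,0,560,420)):
    print(a,np.round(cen(k)),plane(c,[cen(k)],.076).round(3),cv2.minAreaRect(plane(c,k,.076)[:,:2].astype(np.float32)))
E
```

```text
1.35 [0.43824133 0.30234937 0.23074347] [-4.16908682e-01 -3.11223912e+00  3.64808178e-04] 0.0001597161400471198 [-0.22288193  1.05246996 -1.341861  ]
[0.37201604 0.32170922 0.37220333] [[0.26, 0.97, -0.0], [0.93, -0.25, 0.27], [0.26, -0.07, -0.96]]
50441.0 [285. 366.] [[0.628 0.251 0.076]] ((0.6117815971374512, 0.2553727626800537), (0.7009886503219604, 0.24831700325012207), 74.92662811279297)
1422.0 [ 87. 318.] [[0.512 0.051 0.076]] ((0.5121641159057617, 0.05060211569070816), (0.056816425174474716, 0.04358605295419693), 86.17465209960938)
```

View pics/w1.png

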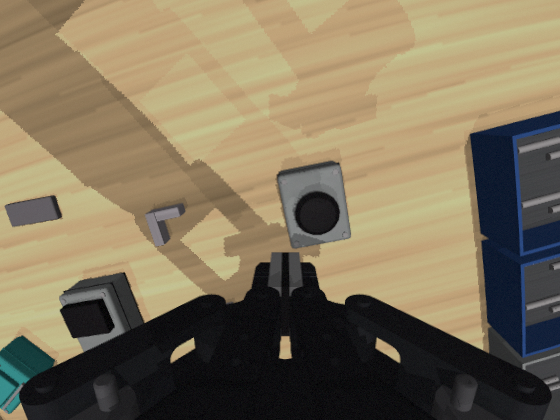

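The wrist view shows the mushroom button at (318,213) and the clamp key at (87,318). Both are visible, so I'll cast rays.

```bash
python3 - <<'E'
from h import *
c=bot.calibration("wrist");im=cv2.imread("pics/w1.png")
for b,z in(((285,180,350,245),.076),((50,290,125,345),.064)):
    for a,k in black(im,b)[:1]:
        print(a,np.round(cen(k)),plane(c,[cen(k)],z).round(4),cv2.minAreaRect(plane(c,k,z)[:,:2].astype(np.float32)))
# does top cam agree on TCP? three-way least squares triangulation of the mushroom
t=cv2.imread("pics/top0.png");s=cv2.imread("pics/side0.png")
L={"mush":[("top",(125,222,152,250),t),("side",(260,355,292,385),s),("wrist",(285,180,350,245),im)],
"key":[("top",(232,204,262,232),t),("side",(262,228,295,255),s),("wrist",(50,290,125,345),im)]}
for n,l in L.items():
  for sub in([0,1],[0,2],[1,2]):
    A=np.zeros((3,3));b=np.zeros(3);Q=[]
    for i in sub:
        q,bx,I=l[i];o,d=ray(bot.calibration(q),[cen(black(I,bx)[0][1])]);d=d[0]/np.linalg.norm(d[0])
        P=np.eye(3)-np.outer(d,d);A+=P;b+=P@o;Q.append((P,o))
    x=np.linalg.solve(A,b);print(n,sub,x.round(4),[round(float(np.linalg.norm(P@(x-o))),4) for P,o in Q])
E
```

```text
1420.0 [317. 213.] [[0.459  0.3302 0.076 ]] ((0.4595678746700287, 0.32996487617492676), (0.04319814592599869, 0.042589131742715836), 47.27801513671875)
1422.0 [ 87. 318.] [[0.5175 0.0407 0.064 ]] ((0.5179269909858704, 0.04002507030963898), (0.059146445244550705, 0.045376334339380264), 86.24056243896484)
mush [0, 1] [0.4618 0.329  0.0602] [0.0008, 0.0008]
mush [0, 2] [0.4621 0.3296 0.0616] [0.0015, 0.0015]
mush [1, 2] [0.4625 0.3306 0.064 ] [0.0001, 0.0001]
key [0, 1] [0.5209 0.0302 0.0497] [0.0007, 0.0007]
key [0, 2] [0.5212 0.0304 0.053 ] [0.0015, 0.0015]
key [1, 2] [0.5202 0.0362 0.0582] [0.0006, 0.0006]
```

The side and wrist centroids include the visible skirts of the controls, which biases them towards the camera. The near-vertical top view is the better one: mushroom (0.460,0.326), key (0.518,0.031). Next I'll look at the rocker from near.

Request:
play_rows(rows=[-16, -47, 0, 0, -16, -47, 0, 0, -16, -47, 0, 0, -16, -47, 0, 0, -16, -47, 0, 0, -16, -47, 0, 0, -16, -47, 0, 0, -16, -47, 0, 0, -16, -47, 0, 0, -16, -47, 0, 0])

```text
clock: 2.65
ee_pos: [0.47, -0.1931, 0.2313]
tool_rot: [0.412, 3.114, 0.001]
force: [0.7, 0.2, 0.1]
gripper_width: -0.0002
grip_force: 0.0
```

Request:
play_rows(rows=[-18, -45, 0, 0, -18, -45, 0, 0, 0, 0, 0, 0, 0, 0, 0, 0])

```text
clock: 3.15
ee_pos: [0.481, -0.2878, 0.2308]
tool_rot: [-0.414, -3.113, -0.002]
force: [-0.0, 0.3, 0.0]
gripper_width: -0.0003
grip_force: 0.0
```

```bash
python3 - <<'E'
from h import *
o=bot.get_obs();print(o["clock"],o["ee_pos"],o["q"])
c=bot.calibration("wrist");im=bot.snapshot("wrist");cv2.imwrite("pics/w2.png",im[:,:,::-1])
for p in((.443,-.288),):
    r=cv2.projectPoints(np.array([[*p,.064]]),np.array(c["rvec"]),np.array(c["tvec"]),np.array(c["camera_matrix"]),np.array(c["distortion"]))[0].ravel();print(r)
x,y=r.astype(int)
for a,k in black(im,(x-60,y-60,x+60,min(y+60,248)))[:2]:
    print(a,np.round(cen(k)),plane(c,[cen(k)],.064).round(4),cv2.minAreaRect(plane(c,k,.064)[:,:2].astype(np.float32)))
E
```

```text
3.15 [ 0.48098466 -0.28777311  0.23084647] [-6.93962084e-01  1.77314357e-01  1.57705977e+00  6.93824800e-04
  1.38875509e+00 -2.00056485e+00]
[273.46936575 160.31092443]
1937.0 [276. 161.] [[ 0.4443 -0.2863  0.064 ]] ((0.4447600543498993, -0.2868387699127197), (0.03335654363036156, 0.05926891416311264), 49.554290771484375)
```

View pics/w2.png

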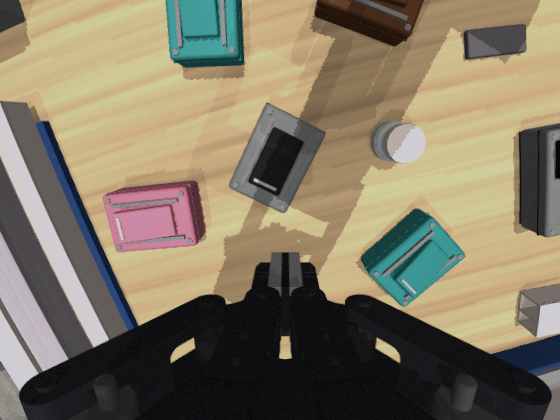

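The box centre is (0.444,−0.287), consistent with the top view. The line end at (265,186) is the far half, and the jar (400,142) and pink box are clear of it. I'll descend onto that half.

Request:
play_rows(rows=[14, -20, 0, 0, 0, 0, 40, 0, 0, 0, 40, 0, 0, 0, 40, 0, 0, 0, 30, 0, 0, 0, 0, 0, 0, 0, 0, 0])

```text
clock: 4.08
ee_pos: [0.4632, -0.3048, 0.0828]
tool_rot: [0.414, 3.112, -0.002]
force: [0.9, -0.3, 0.8]
gripper_width: -0.0002
grip_force: 0.0
```

```bash
python3 - <<'E'
from h import *
c=bot.calibration("wrist");im=bot.snapshot("wrist");t=bot.snapshot("side");
cv2.imwrite("pics/w3.png",np.hstack([im[130:400,150:430],cv2.resize(t[110:210,270:390],None,fx=2.7,fy=2.7)])[:,:,::-1])
E
```

```text
(no output)
```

View pics/w3.png

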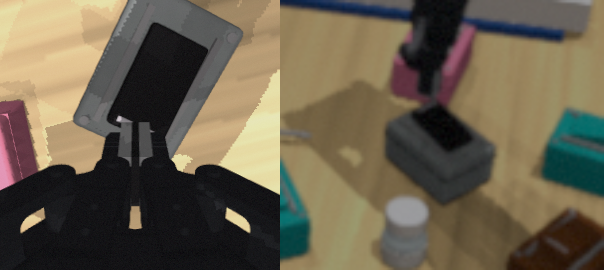

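The tip stands about 26 mm from the pivot, right at the metal line. I'll pull it in about 6 mm, then press in small steps.

Request:
play_rows(rows=[6, 3, 0, 0, 0, 0, 8, 0, 0, 0, 4, 0, 0, 0, 3, 0, 0, 0, 2, 0, 0, 0, 2, 0, 0, 0, 2, 0, 0, 0, 2, 0, 0, 0, 0, 0])

```text
clock: 5.3
ee_pos: [0.4584, -0.3019, 0.0613]
tool_rot: [0.416, 3.111, -0.003]
force: [-2.2, 2.3, 16.6]
gripper_width: -0.0001
grip_force: 7.5
```

Request:
play_rows(rows=[0, 0, 2, 0, 0, 0, 0, 0])

```text
clock: 5.55
ee_pos: [0.4586, -0.3019, 0.061]
tool_rot: [0.415, 3.112, -0.003]
force: [-5.5, 5.3, 25.4]
gripper_width: 0.0002
grip_force: 12.0
```

It's hard against the stop. I'll lift, back off to view, and check.

Request:
play_rows(rows=[0, 0, -15, 0, 0, 0, -45, 0, 0, 0, -55, 0, 0, 0, -55, 0, -30, 20, 0, 0, 0, 0, 0, 0, 0, 0, 0, 0])

```text
clock: 6.42
ee_pos: [0.4903, -0.2886, 0.2249]
tool_rot: [-0.415, -3.111, -0.002]
force: [-0.2, -0.6, -0.8]
gripper_width: 0.0001
grip_force: 0.0
```

```bash
python3 - <<'E'
from h import *
c=bot.calibration("wrist");im=bot.snapshot("wrist");s=bot.snapshot("side")
s0=cv2.imread("pics/side0.png")[:,:,::-1]
f=lambda i:cv2.resize(i[135:195,295:365],None,fx=4,fy=4,interpolation=cv2.INTER_CUBIC)
w=im[50:290,160:400]
cv2.imwrite("pics/w4.png",np.hstack([w,f(s0),f(s)])[:,:,::-1])
for a,k in black(im,(200,80,360,248))[:1]:
    print(a,plane(c,[cen(k)],.064).round(4),cv2.minAreaRect(plane(c,k,.064)[:,:2].astype(np.float32)))
o=bot.get_obs();print(o["clock"],o["ee_pos"],o["tool_rot"],o["force"])
E
```

```text
1875.5 [[ 0.4422 -0.2844  0.064 ]] ((0.4444696307182312, -0.2864457964897156), (0.0335719920694828, 0.05749468505382538), 48.36564254760742)
6.525 [ 0.49014089 -0.2888952   0.22493263] [-4.16549543e-01 -3.11119219e+00 -1.96296270e-03] [-0.27034978 -0.2834933  -0.61722784]
```

View pics/w4.png

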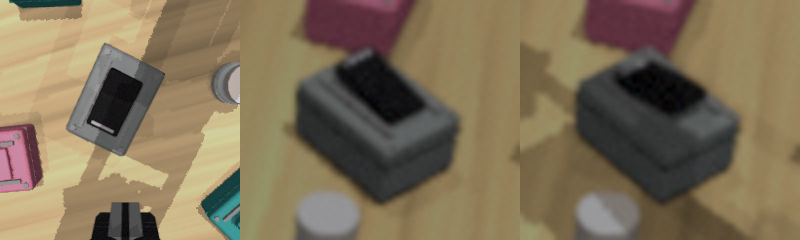

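The rocker now slopes down at the metal-line end, and the box hasn't moved. Next is the clamp key at (0.515,0.033).

Request:
play_rows(rows=[9, 45, 0, 0, 9, 45, 0, 0, 9, 45, 0, 0, 9, 45, 0, 0, 8, 45, 0, 0, 8, 45, 0, 0, 8, 46, 0, 0, 0, 0, 0, 0, 0, 0, 50, 0, 0, 0, 50, 0])

```text
clock: 7.78
ee_pos: [0.5168, 0.0302, 0.1256]
tool_rot: [0.417, 3.112, -0.001]
force: [0.8, -0.5, -0.4]
gripper_width: 0.0002
grip_force: 0.0
```

Request:
play_rows(rows=[0, 0, 40, 0, 0, 0, 0, 0, 0, 0, 0, 0])

```text
clock: 8.15
ee_pos: [0.5175, 0.0305, 0.0876]
tool_rot: [0.418, 3.112, -0.0]
force: [-0.4, -0.4, 1.1]
gripper_width: -0.0003
grip_force: 0.0
```

```bash
python3 - <<'E'
from h import *
im=bot.snapshot("wrist");s=bot.snapshot("side")
cv2.imwrite("pics/w5.png",np.hstack([im[150:400,150:430],cv2.resize(s[200:290,220:320],None,fx=2.778,fy=2.778)[:250]])[:,:,::-1])
E
```

```text
(no output)
```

View pics/w5.png

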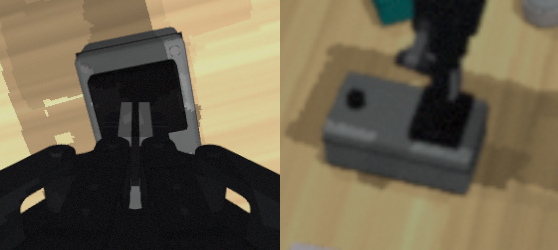

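The fingertips are centred over the black key (crop 135,100), and the stud on the far side is clear. Key top is 64 mm, home is 56 mm. Pressing.

Request:
play_rows(rows=[2, 0, 12, 0, 0, 0, 8, 0, 0, 0, 3, 0, 0, 0, 3, 0, 0, 0, 3, 0, 0, 0, 2, 0, 0, 0, 2, 0, 0, 0, 0, 0, 0, 0, 0, 0])

```text
clock: 9.38
ee_pos: [0.5144, 0.0321, 0.0559]
tool_rot: [-0.415, -3.113, 0.0]
force: [-9.7, 0.8, 20.6]
gripper_width: -0.0001
grip_force: 10.2
```

The key is home: z 55.9 mm with a stiff stop. I'll lift and go over the mushroom button.

Request:
play_rows(rows=[0, 0, -15, 0, 0, 0, -45, 0, 0, 0, -45, 0, 22, 45, 0, 0, 22, 45, 0, 0, 22, 45, 0, 0, 22, 45, 0, 0, 21, 45, 0, 0, 21, 45, 0, 0, 0, 0, 0, 0])

```text
clock: 10.62
ee_pos: [0.4596, 0.3299, 0.1586]
tool_rot: [0.409, 3.114, 0.003]
force: [0.3, -0.1, -0.0]
gripper_width: -0.0
grip_force: 0.0
```

Request:
play_rows(rows=[0, 0, 45, 0, 0, 0, 20, 0, 0, 0, 0, 0, 0, 0, 0, 0])

```text
clock: 11.12
ee_pos: [0.4612, 0.3264, 0.0944]
tool_rot: [0.417, 3.112, 0.002]
force: [-0.4, 0.2, 0.4]
gripper_width: -0.0001
grip_force: 0.0
```

```bash
python3 - <<'E'
from h import *
im=bot.snapshot("wrist");s=bot.snapshot("side");s0=cv2.imread("pics/side0.png")[:,:,::-1]
f=lambda i:cv2.resize(i[215:275,230:300],None,fx=4,fy=4,interpolation=cv2.INTER_CUBIC)
cv2.imwrite("pics/w6.png",np.hstack([im[150:390,150:380],f(s0),f(s)])[:,:,::-1])
E
```

```text
(no output)
```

View pics/w6.png

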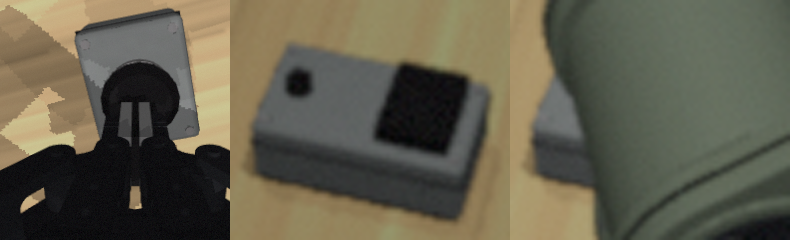

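The tip is over the mushroom at about (137,103), near its centre (142,95). The arm hides the key in the side view, but the measured 55.9 mm stop confirms it is home. I'll press the button and hold.

Request:
play_rows(rows=[-2, 0, 13, 0, 0, 0, 4, 0, 0, 0, 3, 0, 0, 0, 3, 0, 0, 0, 3, 0, 0, 0, 2, 0, 0, 0, 0, 0, 0, 0, 0, 0, 0, 0, 0, 0, 0, 0, 0, 0])

```text
clock: 12.48
ee_pos: [0.4619, 0.326, 0.0677]
tool_rot: [-0.416, -3.114, 0.001]
force: [-6.3, -5.0, 15.7]
gripper_width: 0.0001
grip_force: 8.2
```

The button is fully down (z 67.7 mm against 68 expected, 16 N). I'll hold briefly and hand in.

Request:
play_rows(rows=[0, 0, 0, 0, 0, 0, 0, 0, 0, 0, 0, 0, 0, 0, 0, 0])

```text
clock: 12.98
ee_pos: [0.4619, 0.3261, 0.0677]
tool_rot: [-0.416, -3.114, 0.001]
force: [-5.6, -4.3, 15.7]
gripper_width: -0.0002
grip_force: 8.2
```

```bash
python3 -c "
from station import bot
o=bot.get_obs();print(o['ee_pos'],o['force']);print(bot.sign_off())"
```

```text
[0.46188213 0.32605495 0.06768085] [-5.55216718 -4.28299567 15.69898768]
the job is handed in; nothing more can be done
None
```

The job is handed in at about 13 s with the rocker on (seen in the pictures), the clamp key home (inferred from the stop at 55.9 mm; the arm hid it from view), and the mushroom button held down at about 16 N; no verdict came back.

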